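# Build the grain sieve stack on the shaker

## Task

Build the sieve stack on the green shaker, from the bottom up, one piece at a time: the plain steel pan in the shaker's black ring, then the sieves from finest to coarsest (blue rim, yellow rim, red rim), and the knobbed lid on top. Each piece must sit level and fully home in the one below. Leave the spare green-rimmed sieve, the brush and the bottle where they are.

Things in the scene. Friction and masses are not known exactly. Their poses are not given: they have to be found in the camera images.
- shaker: Sieve shaker, fixed left or right of the tray: low green box, 140 x 140 mm, a round pale metal platform on top (50 mm above the table) and in its centre a raised black ring, 66 mm outside, 51 mm inside, top 60 mm above the table. The pan seated in it has its underside 52 mm above the table. Origin: on the table under the ring's centre, z up.
- pan: Receiver pan: bare steel cup, smooth floor, no mesh. 56 mm across, 38 mm tall. Straight wall from 8 mm up (the shoulder) to the rim; mouth 51 mm wide. Below the shoulder a narrower foot, 47 mm, tapering to 38 mm at the bottom, drops 2 mm loose into the ring. Origin: centre of the underside, z up. 0.12 kg. All pieces start upright in the white tray, floor 3 mm above the table.
- sieve_blue: Finest sieve: brass body with a blue rim band (upper 12 mm) and a very fine mesh 12 mm below the rim. 56 mm across, 38 mm tall, outside and foot like the pan's; mouth 51 mm wide. Seats with its shoulder on the rim below, 30 mm above the piece it sits on. Grip across the wall, fingertips above the shoulder. Origin: centre of the underside, z up. 0.12 kg.
- sieve_yellow: Middle sieve: brass body with a yellow rim band and a medium mesh 12 mm below the rim. 56 mm across, 38 mm tall, outside and foot like the pan's; mouth 51 mm wide. Seats with its shoulder on the rim below, 30 mm above the piece it sits on. Grip across the wall, fingertips above the shoulder. Origin: centre of the underside, z up. 0.12 kg.
- sieve_red: Coarsest sieve: brass body with a red rim band and a coarse mesh 12 mm below the rim. 56 mm across, 38 mm tall, outside and foot like the pan's; mouth 51 mm wide. Seats with its shoulder on the rim below, 30 mm above the piece it sits on. Grip across the wall, fingertips above the shoulder. Origin: centre of the underside, z up. 0.12 kg.
- lid: Lid: steel disc 56 mm across, 6 mm thick (8 to 14 mm above its underside), below it a foot like the pan's, on top a black round knob 20 mm across, from 14 to 36 mm above the underside. Grip the knob. Seats with its disc on the rim below, 30 mm above the piece it sits on. Origin: centre of the underside, z up. 0.1 kg.
- sieve_green: Spare sieve with a green rim band, in the tray; not part of the stack, leave alone. 56 mm across, 38 mm tall, outside and foot like the pan's; mouth 51 mm wide. Seats with its shoulder on the rim below, 30 mm above the piece it sits on. Grip across the wall, fingertips above the shoulder. Origin: centre of the underside, z up. 0.12 kg.
- balance: A pale grey-white laboratory balance, fixed, 140 x 140 mm, 52 mm tall with a flat square steel pan and no ring; not used. Origin under its centre on the table. It stands on the side of the tray away from the shaker.
- brush: A loose flat brush with a red handle, about 180 mm long and 14 mm thick, lying on the table beyond the tray; leave it alone. Origin: at its underside, 30 mm from the middle towards the bristles; x along the brush to the bristles.
- bottle: A loose closed amber bottle with a blue cap, 56 mm across, 110 mm tall, standing on the table near the far left corner of the tray; leave it alone. Origin: centre of its underside.

How it is judged (in metres and radians):
On the way, in this order (a step that is already met when the one before it is completed fails the run):
1. the steel pan sits in the shaker's ring (horizontal distance between pan and shaker below 0.005 m and z of pan in the frame of shaker between 0.049 and 0.055 m and angle between pan's own z axis and vertical below 0.08 rad), for 0.2 s.
2. the blue-rimmed sieve sits on the pan (horizontal distance between sieve_blue and pan below 0.005 m and z of sieve_blue in the frame of pan between 0.027 and 0.033 m and angle between sieve_blue's own z axis and vertical below 0.08 rad), for 0.2 s.
3. the yellow-rimmed sieve sits on the blue one (horizontal distance between sieve_yellow and sieve_blue below 0.005 m and z of sieve_yellow in the frame of sieve_blue between 0.027 and 0.033 m and angle between sieve_yellow's own z axis and vertical below 0.08 rad), for 0.2 s.
4. the red-rimmed sieve sits on the yellow one (horizontal distance between sieve_red and sieve_yellow below 0.005 m and z of sieve_red in the frame of sieve_yellow between 0.027 and 0.033 m and angle between sieve_red's own z axis and vertical below 0.08 rad), for 0.2 s.
5. the lid sits on the red-rimmed sieve (horizontal distance between lid and sieve_red below 0.005 m and z of lid in the frame of sieve_red between 0.027 and 0.033 m and angle between lid's own z axis and vertical below 0.08 rad), for 0.2 s.
At the end, for the whole second after the job is handed in: Pan in the shaker's ring, then blue, yellow, red sieve and lid, each centred within 5 mm on the one below, at its seated height (52 mm over the table for the pan, 30 mm above the piece below for the others) within 3 mm, upright within 0.08 rad, all at rest (all of step 1 and all of step 2 and all of step 3 and all of step 4 and all of step 5 and linear speed of each of pan, sieve_blue, sieve_yellow, sieve_red, lid below 0.02 m/s); the robot touches nothing.
It fails at once if the spare green-rimmed sieve is moved more than 20 mm or knocked over (distance of sieve_green from where it was at the start of the episode above 0.02 m or angle between sieve_green's own z axis and vertical above 0.5 rad).
It fails at once if the brush is moved more than 20 mm or knocked over (distance of brush from where it was at the start of the episode above 0.02 m or angle between brush's own z axis and vertical above 0.5 rad).
It fails at once if the bottle is moved more than 20 mm or knocked over (distance of bottle from where it was at the start of the episode above 0.02 m or angle between bottle's own z axis and vertical above 0.5 rad).
It also fails if it takes over 128 s, if anything falls off the work surface, if the arm or the gripper's body presses on something with over 40 N, if the wrist force passes 120 N, or if a joint passes its speed limit or range.

## Robot

A 6-joint arm with a two-finger parallel gripper is mounted at the origin on the work surface. World frame = base frame: x ahead of the robot, y to its left, z up, the work surface at z = 0. Lengths are in m, angles in degrees, forces in N, time in s.
With the tool pointing down it reaches from about 0.375 to 0.9 m from the base axis. Payload 3.1 kg.
Tool frame: the origin (TCP) lies on the centre line of the jaws, within the pads' length; the fingertips stand 17 mm ahead of it and the grasp point (between the pads) lies 2 mm behind it; z points along the fingers, y is the line along which they close (so a half turn about z gives the same grasp; the last joint's range is limited). The gripper opens to 87 mm and grips with 3 to 60 N. Pads are 19 mm wide; open, the fingers measure 117 mm over their backs; the gripper's body (75 mm by 190 mm) begins 51 mm behind the grasp point.
Start: joints at [65.117, 30.224, 82.088, -0, 67.689, -10.227], TCP at [0.158, 0.605, 0.24] pointing down, gripper open.
Joint ranges: [-176.69, 176.69], [-43.24, 126.21], [12.49, 139.97], [-82, 262], [0, 151.66], [-163.58, 163.58]. Speed limits (degrees/s): [159.86, 159.86, 180, 180, 180, 180].

## Interface

Orientations are given as a 3x3 rotation matrix whose columns are the frame's x, y, z axes.
In Python, from rig import bot, imaging, finder gives the robot as it stands. The module is installed in compiled form; this text tells all that it offers.
- The arm moves only by the tool play_rows, never from a script. Its argument "motion" is a list that holds one entry, the list of rows, each a list of 6 numbers: the shift along the tool's x, y, z in normalised numbers (1 is 60 cm), then the turn, a rotation vector about the tool's x, y, z in normalised numbers (1 is 90 degrees). In form: [[[dx, dy, dz, wx, wy, wz], ...]]. A call has 1 to 8 rows; each row is the pose to reach, as a shift and turn from the pose commanded when the call began, along the tool's axes at that moment; what a row does not reach only later rows make up. A row lasts 1/12 s, in which the tool goes at most 41.7 mm and 7.16 degrees, less where a joint would pass 70% of its speed; a pose out of reach is approached as far as the arm can. A call with a gripper value outside its range is refused whole. "fingers" is the finger opening in m, from 0 to 0.087, set as the call begins (left out, the last holds). The fingers move at their own pace and stop on an object; the grip force is fixed at half the most. Time passes only in rows, so rows that repeat a pose let the fingers close. It gives the time, the measured TCP pose, the force, the opening and the grip force at its end, in the units of the state.
- bot.read_state(): the state, without advancing time (a new reading comes with each control period).
- imaging.capture(name): name is "side" or "top" or "wrist"; returns a dict with "frame" (480x640x3 uint8, red, green, blue), "camera_matrix" (3x3 intrinsics, pixels), "R" (3x3) and "t" (3): a world point X has camera coordinates R X + t. Camera axes: x right, y down, z forward; pixel columns grow to the right and rows downward; lengths in m; the calibration is good to about 2 mm. The wrist camera is an equidistant fisheye: a pixel r from the principal point sees the ray r / f radians off the axis. A picture is of the moment at which its call begins. There is no depth.
- bot.hand_in(): hands the job in; it is judged then, once.
Trained networks look in the newest picture that a camera, given by its name, has taken for a name from the list of things; names that differ only in an ending like _2 or _b are one class to them, and where a whole thing is asked for, a point or a joint stands for the part that bears it (a point fixed in the world has none). Each returns a list of dicts, best first, with "confidence" (0 to 1); they miss things now and then, are a little off and sometimes report something else, mostly with a low value. They report only what shows in the picture. A call takes as long as a camera call.
- finder.recognise(camera, name): "at" ([x, y, z] in m, in world coordinates, good to about 4 mm: the middle of the surface that is visible of it).
- finder.outline_of(camera, name): "pixels" (480x640 bool, what is visible of it).
The state is a dict: "time_s": time; "joint_positions": joint angles; "qvel": joint speeds; "tau": joint torques, N m; "position": TCP position; "tcp_rot": TCP orientation; "force": force on the tool from outside, world axes, zero at the start; "moment": the same for the moment, N m; "opening": opening from 0.0 (shut) to 1.0 (fully open); "grasp_force": force on a finger pad.
Only numpy, scipy, OpenCV 4.12 (cv2) and the standard library are available. Lean on these libraries where they do the work, as an engineer would, in place of code of your own. Each camera call takes 0.05 s, during which the arm holds its last target. There are 200 camera calls.

## Working session

There is one attempt and no reset: what is moved stays moved. The work goes in short steps, Python scripts to look and compute and a tool call to move; the robot and the scene stay as the last step left them, time stands still between calls to the robot, and variables do not carry over. Pictures are saved under pics/ and viewed, at most 14 in all, crops included, and the job is handed in when it is done.

Besides the shell and the picture viewer there is one more tool, called after "Call:" as name([rows], argument=value, ...), one row to a line, values as JSON. play_rows: Moves the arm, as the interface text tells. Its arguments: {"type":"object","properties":{"motion":{"type":"array"},"fingers":{"type":"number"}},"required":["motion"]}

```bash
mkdir -p pics
cat > h.py <<'E'
import numpy as np, cv2
from rig import bot, imaging, finder
def snap(c,fn=None):
    d=imaging.capture(c)
    if fn: cv2.imwrite('pics/'+fn,d['frame'][:,:,::-1])
    return d
E
python3 - <<'E'
from h import *
s=bot.read_state();print(s['time_s'],s['position'],s['tcp_rot'],s['opening'],s['force'])
for c in ['top','side','wrist']:
    d=snap(c,c+'0.png'); print(c,d['camera_matrix'].tolist(),d['R'].round(3).tolist(),d['t'].round(3).tolist())
    for n in ['shaker','pan','sieve_blue','sieve_yellow','sieve_red','lid','sieve_green','balance','bottle','brush']:
        print(n,[(np.round(r['at'],4).tolist(),round(r['confidence'],2)) for r in finder.recognise(c,n)[:3]])
E
```

```text
0.0 [0.15782154 0.6040328  0.23856817] [[-9.67457934e-01  2.53030378e-01 -8.79897521e-04]
 [ 2.53031660e-01  9.67456004e-01 -1.96471152e-03]
 [ 3.54130441e-04 -2.12341768e-03 -9.99997683e-01]] 0.9960393099891449 [ 0.3845067  -0.17243562  0.29722012]
top [[580.8217906140985, 0.0, 327.6820757431217], [0.0, 580.8217906140985, 232.98483540963068], [0.0, 0.0, 1.0]] [[-0.001, -1.0, -0.01], [-0.996, 0.002, -0.089], [0.089, 0.01, -0.996]] [0.005, 0.635, 1.039]
shaker [([0.4526, -0.2994, 0.0546], 0.83)]
pan [([0.6207, -0.001, 0.0177], 0.91)]
sieve_blue [([0.486, 0.0128, 0.0358], 0.83)]
sieve_yellow [([0.6281, 0.1449, 0.0325], 0.86)]
sieve_red [([0.6394, -0.1415, 0.0265], 0.56)]
lid [([0.4726, 0.1165, 0.0148], 0.98)]
sieve_green [([0.4772, -0.1132, 0.0284], 0.8)]
balance [([0.4695, 0.3286, 0.0484], 0.94)]
bottle [([0.709, 0.2485, 0.0838], 0.94)]
brush [([0.7821, -0.0352, 0.016], 0.63)]
side [[617.8396940177473, 0.0, 322.498063630727], [0.0, 617.8396940177473, 230.69601251831813], [0.0, 0.0, 1.0]] [[0.808, -0.589, 0.0], [-0.382, -0.524, -0.761], [0.448, 0.615, -0.649]] [-0.496, 0.272, 0.87]
sha
[... 153 characters left out ...]
0.56)]
sieve_yellow [([0.6266, 0.1392, 0.0302], 0.66)]
sieve_red [([0.641, -0.1451, 0.0283], 0.84), ([0.4603, 0.1124, 0.0148], 0.61)]
lid [([0.4613, 0.1149, 0.0163], 0.74)]
sieve_green [([0.4741, -0.1149, 0.0319], 0.96)]
balance [([0.4602, 0.2993, 0.0436], 0.66)]
bottle [([0.7072, 0.2452, 0.0586], 0.71)]
brush [([0.7773, -0.0438, 0.0132], 0.6)]
wrist [[371.64829954431775, 0.0, 322.8353036449845], [0.0, 371.64829954431775, 246.9817044914573], [0.0, 0.0, 1.0]] [[0.254, 0.967, 0.001], [0.929, -0.244, 0.279], [0.27, -0.07, -0.96]] [-0.626, -0.032, 0.39]
shaker [([0.4948, -0.2331, 0.0209], 0.48)]
pan []
sieve_blue []
sieve_yellow []
sieve_red []
lid []
sieve_green []
balance []
bottle []
brush []
```

View pics/top0.png

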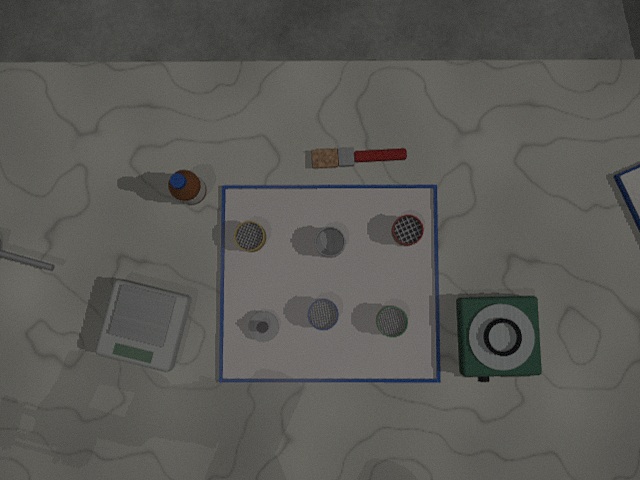

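View pics/side0.png

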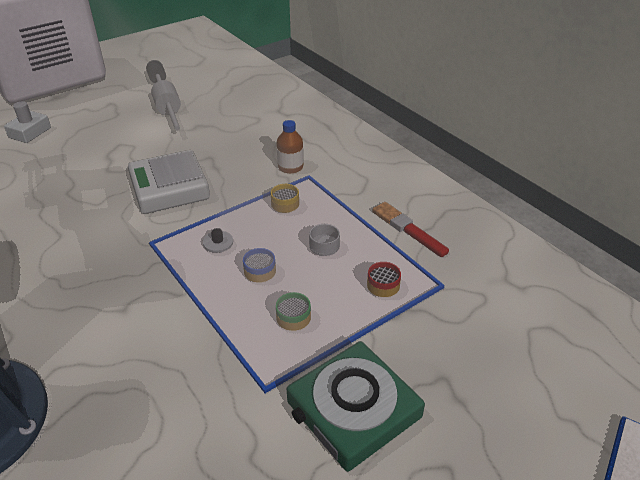

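Top view: pan (331,242), blue (323,314), yellow (250,236), red (408,230), lid (262,327), green (391,320), ring (503,337). In the side view the ring is at (355,390). The networks agree with both pictures. I'll square the tool to the world axes and head for the pan.

The manual's scale: shifts go in shares of 60 cm and turns go in shares of 90 degrees. Converting my numbers, -0.6 m is -1, -0.467 m is -0.7783, -14.66 degrees is -0.1629.

Call:
play_rows([
  [[-1, -0.7783, 0, 0, 0, -0.1629], [-1, -0.7783, 0, 0, 0, -0.1629], [-1, -0.7783, 0, 0, 0, -0.1629], [-1, -0.7783, 0, 0, 0, -0.1629], [-1, -0.7783, 0, 0, 0, -0.1629], [-1, -0.7783, 0, 0, 0, -0.1629], [-1, -0.7783, 0, 0, 0, -0.1629], [-1, -0.7783, 0, 0, 0, -0.1629]],
])

```text
time_s: 2.32
position: [0.3602, 0.3406, 0.2399]
tcp_rot: [[-1.0, -0.0, 0.001], [-0.0, 1.0, 0.0], [-0.001, 0.0, -1.0]]
force: [1.1, 0.2, -1.2]
opening: 1.002
grasp_force: 0.0
```

To row units: -0.34 m is -0.5667, -0.22 m is -0.3667.

Call:
play_rows([
  [[-0.3667, -0.5667, 0, 0, 0, 0], [-0.3667, -0.5667, 0, 0, 0, 0], [-0.3667, -0.5667, 0, 0, 0, 0], [-0.3667, -0.5667, 0, 0, 0, 0], [-0.3667, -0.5667, 0, 0, 0, 0], [-0.3667, -0.5667, 0, 0, 0, 0], [-0.3667, -0.5667, 0, 0, 0, 0], [-0.3667, -0.5667, 0, 0, 0, 0]],
])

```text
time_s: 2.98
position: [0.5412, 0.0603, 0.2398]
tcp_rot: [[-1.0, 0.0, 0.0], [0.0, 1.0, 0.0], [-0.0, 0.0, -1.0]]
force: [1.3, 0.6, -0.1]
opening: 1.0
grasp_force: 0.0
```

To row units: -0.06 m is -0.1, -0.05 m is -0.0833.

Call:
play_rows([
  [[-0.0667, -0.0833, 0, 0, 0, 0], [-0.0667, -0.1, 0, 0, 0, 0], [-0.0667, -0.1, 0, 0, 0, 0]],
])

```text
time_s: 3.23
position: [0.5846, -0.0037, 0.2398]
tcp_rot: [[-1.0, 0.005, 0.005], [0.005, 1.0, -0.003], [-0.005, -0.003, -1.0]]
force: [-0.9, -0.9, 0.6]
opening: 1.0
grasp_force: 0.0
```

Run:
```python
from h import *
d=snap('wrist','w1.png')
s=bot.read_state();print(s['time_s'],s['position'],(-d['R'].T@d['t']).round(4),s['joint_positions'])
for n in ['shaker','pan','sieve_blue','sieve_yellow','sieve_red','lid']:
    print(n,[(np.round(r['at'],4).tolist(),round(r['confidence'],2)) for r in finder.recognise('wrist',n)[:2]])
```

```text
3.2833 [ 0.58214102 -0.00075856  0.23946934] [ 0.5067 -0.0014  0.3842] [-1.10583561e+01  2.68764250e+01  8.84617754e+01 -1.86452229e-02
  6.45675448e+01 -1.00793035e+02]
shaker [([0.4465, -0.2779, 0.0484], 0.8)]
pan [([0.6192, -0.0043, 0.0138], 0.83)]
sieve_blue [([0.4855, 0.0134, 0.0299], 0.82)]
sieve_yellow [([0.6282, 0.1447, 0.029], 0.89)]
sieve_red [([0.4701, -0.1071, 0.0292], 0.73)]
lid [([0.4677, 0.1197, 0.0193], 0.73)]
```

View pics/w1.png

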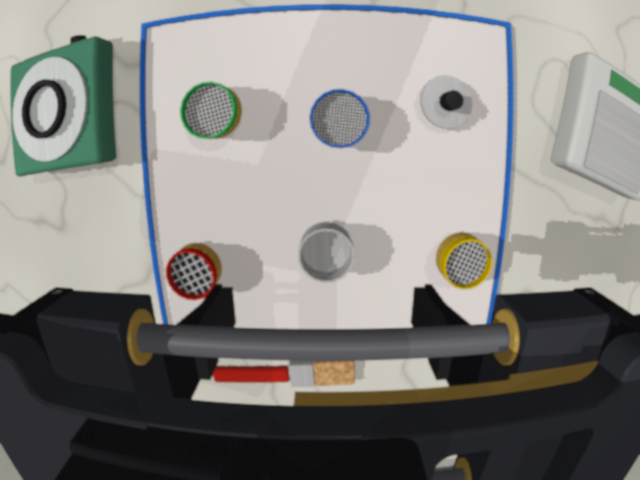

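The wrist view shows every piece: pan (326,250), blue (340,118), yellow (465,260), red (193,272), lid knob (451,100), ring (43,108). Next I'll refine the poses by silhouette fitting in all three cameras.

```bash
cat >> h.py <<'E'
from scipy.optimize import minimize
S=4
def proj(d,P,fish):
    c=P@d['R'].T+d['t']; K=d['camera_matrix']
    if fish:
        r=np.hypot(c[:,0],c[:,1]); th=np.arctan2(r,c[:,2]); q=c[:,:2]/r[:,None]*th[:,None]
    else: q=c[:,:2]/c[:,2:]
    return q*K[0,0]+K[:2,2]
PARTS={'sieve':[[(.019,0),(.0235,.008),(.028,.008),(.028,.038)]],
 'lid':[[(.019,0),(.028,.008),(.028,.014)],[(.010,.014),(.010,.036)]],
 'ring':[[(.033,.050),(.033,.060)]]}
a=np.linspace(0,2*np.pi,48,endpoint=False)
def sil(d,kind,p,fish,org,sz):
    m=np.zeros(sz,np.uint8)
    for part in PARTS[kind]:
        P=np.concatenate([np.c_[p[0]+r*np.cos(a),p[1]+r*np.sin(a),0*a+p[2]+z] for r,z in part])
        q=((proj(d,P,fish)-org+.5)*S-.5).astype(np.float32)
        cv2.fillConvexPoly(m,cv2.convexHull(np.round(q*16).astype(np.int32)),1,shift=4)
    return m
def fit(views,kind,p0,z=None):
    """views: list of (d,mask,fish)"""
    L=[]
    for d,mk,f in views:
        ys,xs=np.nonzero(mk); o=np.array([xs.min()-12,ys.min()-12]); o=np.maximum(o,0)
        c=mk[o[1]:ys.max()+12,o[0]:xs.max()+12].astype(np.float32)
        c=cv2.resize(c,None,fx=S,fy=S,interpolation=cv2.INTER_LINEAR)>.5
        L.append((d,c,f,o))
    def cost(v):
        p=v if z is None else [*v,z]
        e=0
        for d,c,f,o in L:
            m=sil(d,kind,p,f,o,c.shape)>0; e+=1-(m&c).sum()/(m|c).sum()
        return e/len(L)
    v0=np.array(p0 if z is None else p0[:2]); n=len(v0)
    r=minimize(cost,v0,method='Nelder-Mead',options=dict(initial_simplex=np.vstack([v0,v0+.006*np.eye(n)]),xatol=1e-4,fatol=1e-4))
    return r.x.round(4).tolist(),round(r.fun,3)
def best(cam,n,p0,d):
    best=None
    for r in finder.outline_of(cam,n)[:3]:
        m=r['pixels'].astype(np.uint8)
        k,l,st,ce=cv2.connectedComponentsWithStats(m)
        if k<2: continue
        i=1+st[1:,4].argmax(); e=np.hypot(*(ce[i]-proj(d,np.array([[*p0[:2],p0[2]+.02]]),cam=='wrist')[0]))
        if best is None or e<best[0]: best=(e,l==i)
    return best[1] if best and best[0]<25 else None
def ringmask(d,p0,fish,w=45):
    u,v=proj(d,np.array([[p0[0],p0[1],.06]]),fish)[0].astype(int)
    g=d['frame'].max(2); m=np.zeros(g.shape,np.uint8)
    y0,x0=max(v-w,0),max(u-w,0); m[y0:v+w,x0:u+w]=g[y0:v+w,x0:u+w]<45
    k,l,st,ce=cv2.connectedComponentsWithStats(m)
    ok=[i for i in range(1,k) if st[i,4]>150]
    i=min(ok,key=lambda i:np.hypot(*(ce[i]-(u,v)))) 
    c,_=cv2.findContours((l==i).astype(np.uint8),cv2.RETR_EXTERNAL,cv2.CHAIN_APPROX_NONE)
    o=np.zeros(g.shape,np.uint8); cv2.drawContours(o,c,-1,1,-1); return o
E
python3 - <<'E'
from h import *
import pickle
D={c:snap(c) for c in ['top','side','wrist']}
P0={'pan':(.62,-.002,.003),'sieve_blue':(.487,.01,.003),'sieve_yellow':(.627,.143,.003),'sieve_red':(.64,-.143,.003),'lid':(.468,.117,.003)}
for n,p in P0.items():
    k='lid' if n=='lid' else 'sieve'; V=[];nm=[]
    for c in D:
        m=best(c,n,p,D[c])
        if m is not None: V.append((D[c],m,c=='wrist'));nm.append(c)
    print(n,'joint',fit(V,k,p),'z fixed:',[(c,fit([v],k,p,.003)) for c,v in zip(nm,V)])
V=[(D[c],ringmask(D[c],(.45,-.307),c=='wrist'),c=='wrist') for c in D]
print([v[1].sum() for v in V])
print('ring',fit(V,'ring',(.45,-.307,0)),[fit([v],'ring',(.45,-.307,0),0) for v in V])
print(bot.read_state()['position'],bot.read_state()['time_s'])
E
```

```text
pan joint ([0.6175, -0.0001, 0.0036], np.float64(0.033)) z fixed: [('side', ([0.6179, 0.0005], np.float64(0.034))), ('wrist', ([0.6176, -0.0002], np.float64(0.03)))]
sieve_blue joint ([0.4868, 0.0135, 0.0012], np.float64(0.055)) z fixed: [('top', ([0.4883, 0.0136], np.float64(0.039))), ('side', ([0.4855, 0.0122], np.float64(0.033))), ('wrist', ([0.4864, 0.013], np.float64(0.054)))]
sieve_yellow joint ([0.6297, 0.1482, 0.0009], np.float64(0.178)) z fixed: [('top', ([0.6293, 0.1508], np.float64(0.397))), ('side', ([0.6287, 0.1477], np.float64(0.076))), ('wrist', ([0.6283, 0.1464], np.float64(0.048)))]
sieve_red joint ([0.64, -0.142, 0.0011], np.float64(0.109)) z fixed: [('top', ([0.6415, -0.1414], np.float64(0.175))), ('side', ([0.6395, -0.1419], np.float64(0.077))), ('wrist', ([0.6386, -0.1421], np.float64(0.05)))]
lid joint ([0.4639, 0.1231, 0.0026], np.float64(0.196)) z fixed: [('top', ([0.4643, 0.1194], np.float64(0.493))), ('side', ([0.4635, 0.1233], np.float64(0.055))), ('wrist', ([0.464, 0.1229], np.float64(0.033)))]
[np.uint64(1111), np.uint64(1552), np.uint64(279)]
ring ([0.4488, -0.3031, -0.0044], np.float64(0.336)) [([0.4489, -0.3032], np.float64(0.073)), ([0.4485, -0.3029], np.float64(0.113)), ([0.4473, -0.297], np.float64(0.827))]
[0.58033521 0.00229575 0.23953043] 4.4833
```

To row units: 0.14 m is 0.2333, 0.12 m is 0.2.

Call:
play_rows([
  [[-0.0617, -0.0033, 0.0667, 0, 0, 0], [-0.0617, -0.0033, 0.1333, 0, 0, 0], [-0.0617, -0.0033, 0.2, 0, 0, 0], [-0.0617, -0.0033, 0.2333, 0, 0, 0], [-0.0617, -0.0033, 0.2333, 0, 0, 0], [-0.0617, -0.0033, 0.2333, 0, 0, 0]],
])

```text
time_s: 4.98
position: [0.6163, 0.0005, 0.0982]
tcp_rot: [[-1.0, 0.0, -0.004], [0.0, 1.0, 0.001], [0.004, 0.001, -1.0]]
force: [0.4, 0.2, 0.8]
opening: 1.004
grasp_force: 0.0
```

Run:
```python
from h import *
for i in range(4):
    d=snap('wrist'); s=bot.read_state();print(s['position'].round(4),s['tcp_rot'].round(4).tolist()[2],s['tcp_rot'][0,1],s['joint_positions'].round(2),(-d['R'].T@d['t']).round(4))
```

```text
[6.180e-01 2.000e-04 1.002e-01] [-0.0008, -0.0002, -1.0] -5.1691013379308136e-05 [ -10.33   39.9    89.45   -0.     50.6  -100.33] [0.5398 0.0018 0.2433]
[6.188e-01 1.000e-04 1.014e-01] [-0.0035, -0.0006, -1.0] -9.051561481782633e-05 [ -10.32   39.8    89.41   -0.     50.58 -100.33] [0.5408 0.0016 0.2449]
[0.6192 0.     0.1021] [-0.0049, -0.0009, -1.0] -0.00014488245355390758 [ -10.32   39.75   89.39    0.     50.57 -100.33] [0.5412 0.0015 0.2459]
[0.6192 0.     0.1023] [-0.0051, -0.001, -1.0] -0.00013200724776104138 [ -10.32   39.73   89.41   -0.     50.57 -100.33] [0.5414 0.0015 0.2465]
```

To row units: 0.067 m is 0.1117, 0.03 m is 0.05.

Call:
play_rows([
  [[0, 0, 0.05, 0, 0, 0], [0, 0, 0.0917, 0, 0, 0], [0, 0, 0.1117, 0, 0, 0], [0, 0, 0.1117, 0, 0, 0], [0, 0, 0.1117, 0, 0, 0], [0, 0, 0.1117, 0, 0, 0]],
])

```text
time_s: 5.68
position: [0.6187, 0.0001, 0.0343]
tcp_rot: [[-1.0, -0.0, 0.003], [-0.0, 1.0, -0.001], [-0.003, -0.001, -1.0]]
force: [0.8, 0.6, 0.5]
opening: 0.999
grasp_force: 0.0
```

Call:
play_rows([
  [[0, 0, 0, 0, 0, 0], [0, 0, 0, 0, 0, 0], [0, 0, 0, 0, 0, 0], [0, 0, 0, 0, 0, 0], [0, 0, 0, 0, 0, 0], [0, 0, 0, 0, 0, 0], [0, 0, 0, 0, 0, 0], [0, 0, 0, 0, 0, 0]],
], fingers=0.03)

```text
time_s: 6.35
position: [0.6175, 0.0001, 0.0328]
tcp_rot: [[-1.0, -0.0, 0.0], [-0.0, 1.0, -0.0], [-0.0, -0.0, -1.0]]
force: [-0.5, -1.1, 2.2]
opening: 0.644
grasp_force: 30.0
```

To row units: -0.197 m is -0.3283, -0.13 m is -0.2167.

Call:
play_rows([
  [[0, 0, -0.05, 0, 0, 0], [0, 0, -0.1167, 0, 0, 0], [0.025, -0.045, -0.1583, 0, 0, 0], [0.055, -0.1, -0.1667, 0, 0, 0], [0.0883, -0.1583, -0.1667, 0, 0, 0], [0.1217, -0.2167, -0.1667, 0, 0, 0], [0.155, -0.275, -0.1667, 0, 0, 0], [0.1833, -0.3283, -0.1667, 0, 0, 0]],
])

```text
time_s: 7.02
position: [0.5055, -0.1978, 0.1323]
tcp_rot: [[-1.0, -0.0, -0.001], [-0.0, 1.0, 0.001], [0.001, 0.001, -1.0]]
force: [0.6, -0.1, -2.0]
opening: 0.64
grasp_force: 30.0
```

To row units: -0.106 m is -0.1767, -0.092 m is -0.1533.

Call:
play_rows([
  [[0.0333, -0.0583, 0, 0, 0, 0], [0.0633, -0.1117, 0, 0, 0, 0], [0.0867, -0.1533, 0, 0, 0, 0], [0.0983, -0.1767, 0, 0, 0, 0], [0.0983, -0.1767, 0, 0, 0, 0], [0.0983, -0.1767, 0, 0, 0, 0], [0.0983, -0.1767, 0, 0, 0, 0], [0.0983, -0.1767, 0, 0, 0, 0]],
])

```text
time_s: 7.68
position: [0.4486, -0.3012, 0.1323]
tcp_rot: [[-1.0, -0.001, -0.001], [-0.001, 1.0, 0.001], [0.001, 0.001, -1.0]]
force: [0.2, -0.6, -2.1]
opening: 0.644
grasp_force: 30.0
```

Run:
```python
from h import *
D={c:snap(c,c+'2.png') for c in ['wrist','side']}
s=bot.read_state();print(s['time_s'],s['position'].round(4),s['force'],s['opening'])
m=best('side','pan',(.4487,-.303,.1),D['side'])
if m is not None: print(fit([(D['side'],m,False)],'sieve',(.4487,-.303,.102)),fit([(D['side'],m,False)],'sieve',(.4487,-.303,.102),.102))
```

```text
7.7833 [ 0.4488 -0.3014  0.1324] [ 0.19748601  0.30958561 -2.41584006] 0.6432976005847447
([0.5879, -0.1214, -0.2024], np.float64(0.381)) ([0.4495, -0.2996], np.float64(0.557))
```

View pics/wrist2.png

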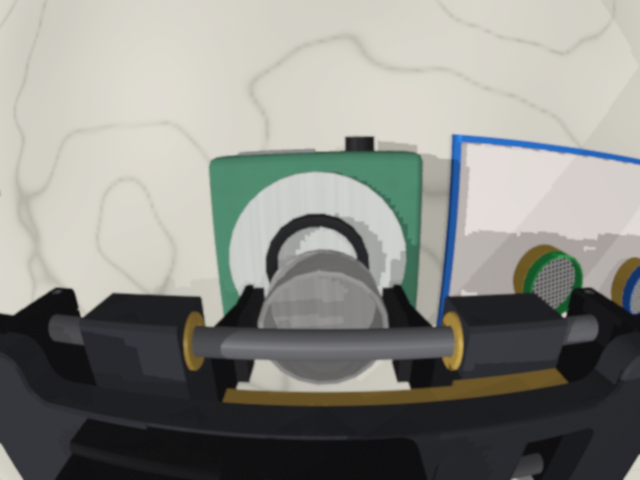

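Held pan centres at about col 323, ring arc spans cols 267–369. I'll check that against the projection.

Run:
```python
from h import *
from scipy.optimize import least_squares
d=snap('wrist'); im=d['frame']
g=im.max(2).astype(int)
# ring outer edge: rays upward from guess centre, outermost dark->bright
c0=proj(d,np.array([[.4487,-.303,.06]]),True)[0]; print('c0',c0)
pts=[]
for t in np.radians(np.arange(195,346,5)):
    for r in np.arange(75,20,-.5):
        u,v=c0+r*np.array([np.cos(t),np.sin(t)])
        if g[int(round(v)),int(round(u))]<60: pts.append((u,v)); break
pts=np.array(pts)
def cost(p):
    q=proj(d,np.c_[p[0]+.033*np.cos(a),p[1]+.033*np.sin(a),0*a+.06],True).astype(np.float32)
    return [cv2.pointPolygonTest(q,(float(x),float(y)),True) for x,y in pts]
r=least_squares(cost,[.4487,-.303],diff_step=1e-3,loss='soft_l1'); print('ring wrist',r.x,np.round(r.fun,1))
s=bot.read_state();print(s['position'],s['time_s'])
for z in (.132+.009,):
  q=proj(d,np.c_[.4486+.028*np.cos(a),-.302+.028*np.sin(a),0*a+z],True);print('pan rim proj',q.min(0),q.max(0))
```

```text
c0 [318.08912788 268.39452285]
ring wrist [ 0.44801436 -0.30329381] [ 2.   2.6  1.7  0.9  1.3  1.8  0.8 -0.3  0.5 -0.1 -1.2 -0.3 -0.9 -1.
 -0.6 -0.1 -0.7 -0.7 -0.1 -0.7 -0.2 -0.6 -0.1 -0.1  1.   0.9  0.9  2.5
  2.3  1.7  2.2]
[ 0.4487837  -0.30170521  0.13253986] 7.8833
pan rim proj [252.00231476 269.83875413] [384.9223514 385.616225 ]
```

To row units: 0.051 m is 0.085, -0.002 m is -0.0033.

Call:
play_rows([
  [[0, -0.0033, 0.025, 0, 0, 0], [0, -0.0033, 0.05, 0, 0, 0], [0, -0.0033, 0.0667, 0, 0, 0], [0, -0.0033, 0.075, 0, 0, 0], [0, -0.0033, 0.0817, 0, 0, 0], [0, -0.0033, 0.085, 0, 0, 0], [0, -0.0033, 0.085, 0, 0, 0], [0, -0.0033, 0.085, 0, 0, 0]],
])

```text
time_s: 8.55
position: [0.4487, -0.3049, 0.082]
tcp_rot: [[-1.0, -0.0, 0.001], [-0.0, 1.0, -0.001], [-0.001, -0.001, -1.0]]
force: [-0.2, -0.3, -1.6]
opening: 0.645
grasp_force: 30.0
```

Call:
play_rows([
  [[0, 0, 0, 0, 0, 0], [0, 0, 0, 0, 0, 0], [0, 0, 0, 0, 0, 0], [0, 0, 0, 0, 0, 0], [0, 0, 0, 0, 0, 0]],
], fingers=0.08)

```text
time_s: 8.97
position: [0.4485, -0.3048, 0.0817]
tcp_rot: [[-1.0, -0.0, 0.0], [-0.0, 1.0, -0.0], [-0.0, -0.0, -1.0]]
force: [-1.2, 0.5, 0.7]
opening: 0.889
grasp_force: 0.0
```

To row units: -0.12 m is -0.2, -0.1 m is -0.1667.

Call:
play_rows([
  [[0, 0, -0.05, 0, 0, 0], [0, 0, -0.1167, 0, 0, 0], [0, 0, -0.1667, 0, 0, 0], [0, 0, -0.2, 0, 0, 0], [0, 0, -0.2, 0, 0, 0]],
])

```text
time_s: 9.38
position: [0.4505, -0.3068, 0.2063]
tcp_rot: [[-1.0, -0.0, 0.007], [-0.0, 1.0, -0.007], [-0.007, -0.007, -1.0]]
force: [0.3, 0.8, 0.9]
opening: 0.917
grasp_force: 0.0
```

Run:
```python
from h import *
D={c:snap(c,c+'3.png') for c in ['wrist','side','top']}
s=bot.read_state();print(s['time_s'],s['position'].round(4),s['joint_positions'].round(1))
V=[]
p=(.4487,-.303,.052)
for c in D:
    m=best(c,'pan',p,D[c])
    if m is not None:
        V.append((D[c],m,c=='wrist')); print(c,fit([V[-1]],'sieve',p,.052))
print(fit(V,'sieve',p))
im=D['wrist']['frame'][150:450,120:520,::-1]; cv2.imwrite('pics/w3.png',cv2.resize(im,None,fx=1.5,fy=1.5))
```

```text
9.5333 [ 0.4479 -0.3042  0.2012] [ -46.    26.7   96.4   -0.    56.9 -136. ]
wrist ([0.4489, -0.3036], np.float64(0.037))
side ([0.4494, -0.303], np.float64(0.035))
top ([0.4507, -0.3019], np.float64(0.866))
([0.4494, -0.3034, 0.051], np.float64(0.317))
```

View pics/w3.png

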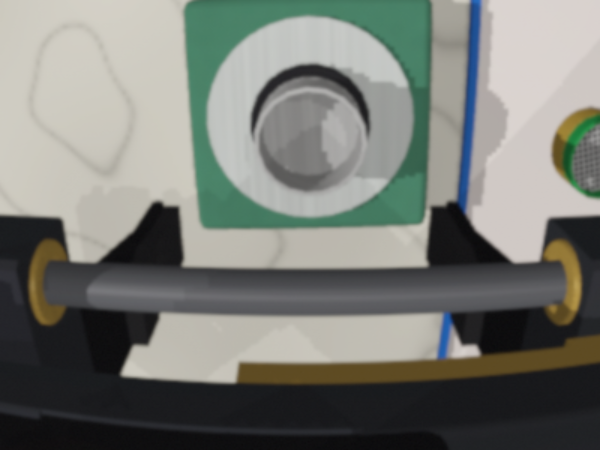

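Pan is seated at (0.449, -0.303), level. Next: blue.

To row units: 0.303 m is 0.505, -0.038 m is -0.0633.

Call:
play_rows([
  [[-0.0083, 0.0667, 0, 0, 0, 0], [-0.0167, 0.1333, 0, 0, 0, 0], [-0.025, 0.2, 0.0333, 0, 0, 0], [-0.0333, 0.2667, 0.0667, 0, 0, 0], [-0.0417, 0.3333, 0.1, 0, 0, 0], [-0.05, 0.4, 0.1333, 0, 0, 0], [-0.0567, 0.4583, 0.1533, 0, 0, 0], [-0.0633, 0.505, 0.1667, 0, 0, 0]],
])

```text
time_s: 10.35
position: [0.4846, 0.0005, 0.0992]
tcp_rot: [[-1.0, 0.0, -0.004], [0.0, 1.0, 0.001], [0.004, 0.001, -1.0]]
force: [1.6, -0.7, -0.5]
opening: 0.919
grasp_force: 0.0
```

To row units: 0.069 m is 0.115, 0.06 m is 0.1.

Call:
play_rows([
  [[0, 0.0217, 0.0167, 0, 0, 0], [0, 0.025, 0.025, 0, 0, 0], [0, 0.025, 0.0417, 0, 0, 0], [0, 0.025, 0.075, 0, 0, 0], [0, 0.025, 0.1, 0, 0, 0], [0, 0.025, 0.115, 0, 0, 0], [0, 0.025, 0.115, 0, 0, 0], [0, 0.025, 0.115, 0, 0, 0]],
])

```text
time_s: 11.02
position: [0.4862, 0.0123, 0.0321]
tcp_rot: [[-1.0, 0.002, -0.001], [0.002, 1.0, 0.0], [0.001, 0.0, -1.0]]
force: [-0.3, -0.8, -0.3]
opening: 0.922
grasp_force: 0.0
```

Call:
play_rows([
  [[0, 0, 0, 0, 0, 0], [0, 0, 0, 0, 0, 0], [0, 0, 0, 0, 0, 0], [0, 0, 0, 0, 0, 0], [0, 0, 0, 0, 0, 0], [0, 0, 0, 0, 0, 0], [0, 0, 0, 0, 0, 0], [0, 0, 0, 0, 0, 0]],
], fingers=0.03)

```text
time_s: 11.68
position: [0.4867, 0.0132, 0.0331]
tcp_rot: [[-1.0, -0.0, 0.001], [-0.0, 1.0, -0.0], [-0.001, -0.0, -1.0]]
force: [0.2, -1.1, 5.3]
opening: 0.638
grasp_force: 30.0
```

To row units: -0.22 m is -0.3667, -0.127 m is -0.2117.

Call:
play_rows([
  [[0, 0, -0.0583, 0, 0, 0], [0, -0.0083, -0.125, 0, 0, 0], [0.005, -0.0417, -0.1833, 0, 0, 0], [0.0133, -0.1, -0.2117, 0, 0, 0], [0.0217, -0.1667, -0.2117, 0, 0, 0], [0.03, -0.2333, -0.2117, 0, 0, 0], [0.0383, -0.3, -0.2117, 0, 0, 0], [0.0467, -0.3667, -0.2117, 0, 0, 0]],
])

```text
time_s: 12.35
position: [0.4575, -0.2078, 0.1595]
tcp_rot: [[-1.0, -0.0, -0.0], [-0.0, 1.0, 0.001], [0.0, 0.001, -1.0]]
force: [1.5, 0.3, -0.8]
opening: 0.646
grasp_force: 30.0
```

Call:
play_rows([
  [[0.005, -0.0583, 0, 0, 0, 0], [0.01, -0.1083, 0, 0, 0, 0], [0.015, -0.1417, 0, 0, 0, 0], [0.0167, -0.1617, 0, 0, 0, 0], [0.0167, -0.1617, 0, 0, 0, 0], [0.0167, -0.1617, 0, 0, 0, 0], [0.0167, -0.1617, 0, 0, 0, 0], [0.0167, -0.1617, 0, 0, 0, 0]],
])

```text
time_s: 13.02
position: [0.4482, -0.3016, 0.1593]
tcp_rot: [[-1.0, -0.002, -0.001], [-0.002, 1.0, 0.002], [0.001, 0.002, -1.0]]
force: [0.3, 0.1, -1.3]
opening: 0.636
grasp_force: 30.0
```

Run:
```python
from h import *
D={c:snap(c,c+'4.png') for c in ['wrist','side']}
s=bot.read_state();print(s['time_s'],s['position'].round(4))
cv2.imwrite('pics/s4.png',cv2.resize(D['side']['frame'][270:470,250:450,::-1],None,fx=3,fy=3))
```

```text
13.1167 [ 0.4485 -0.3021  0.1595]
```

View pics/wrist4.png

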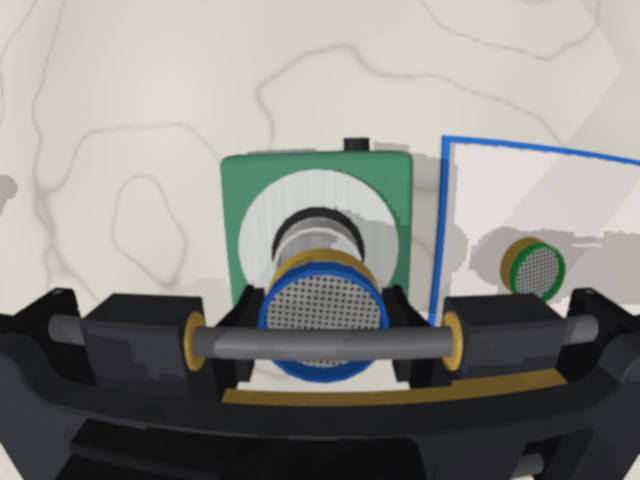

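Blue hangs centred at (323,322), the same as the pan did; pan rim visible behind at (318,235). Lowering.

To row units: 0.048 m is 0.08, -0.002 m is -0.0033.

Call:
play_rows([
  [[0, -0.0033, 0.025, 0, 0, 0], [0, -0.0033, 0.0467, 0, 0, 0], [0, -0.0033, 0.0617, 0, 0, 0], [0, -0.0033, 0.07, 0, 0, 0], [0, -0.0033, 0.0767, 0, 0, 0], [0, -0.0033, 0.08, 0, 0, 0], [0, -0.0033, 0.08, 0, 0, 0], [0, -0.0033, 0.08, 0, 0, 0]],
])

```text
time_s: 13.78
position: [0.4485, -0.3055, 0.1122]
tcp_rot: [[-1.0, -0.0, 0.0], [-0.0, 1.0, -0.0], [-0.0, -0.0, -1.0]]
force: [-0.3, 1.5, 2.0]
opening: 0.639
grasp_force: 30.0
```

Call:
play_rows([
  [[0, 0, 0, 0, 0, 0], [0, 0, 0, 0, 0, 0], [0, 0, 0, 0, 0, 0], [0, 0, 0, 0, 0, 0], [0, 0, 0, 0, 0, 0]],
], fingers=0.08)

```text
time_s: 14.2
position: [0.4485, -0.3059, 0.1116]
tcp_rot: [[-1.0, -0.0, 0.0], [-0.0, 1.0, -0.0], [-0.0, -0.0, -1.0]]
force: [-0.6, 0.1, 1.1]
opening: 0.891
grasp_force: 0.0
```

Call:
play_rows([
  [[0, 0, -0.05, 0, 0, 0], [0, 0, -0.1167, 0, 0, 0], [0, 0, -0.1667, 0, 0, 0], [0, 0, -0.2, 0, 0, 0], [0, 0, -0.2, 0, 0, 0]],
])

```text
time_s: 14.62
position: [0.4505, -0.3079, 0.2364]
tcp_rot: [[-1.0, -0.0, 0.007], [-0.0, 1.0, -0.008], [-0.007, -0.008, -1.0]]
force: [-0.1, -0.9, -0.2]
opening: 0.918
grasp_force: 0.0
```

Run:
```python
from h import *
D={c:snap(c) for c in ['wrist','side','top']}
s=bot.read_state();print(s['time_s'],s['position'].round(4),s['joint_positions'].round(1))
V=[]
p=(.4487,-.303,.082)
for c in D:
    m=best(c,'sieve_blue',p,D[c])
    if m is not None:
        V.append((D[c],m,c=='wrist')); print(c,fit([V[-1]],'sieve',p,.082),fit([V[-1]],'sieve',p))
print(fit(V,'sieve',p))
cv2.imwrite('pics/s5.png',cv2.resize(D['side']['frame'][270:470,250:450,::-1],None,fx=3,fy=3))
```

```text
14.7667 [ 0.4479 -0.3053  0.231 ] [ -46.1   24.5   94.5   -0.    61.  -136.1]
wrist ([0.448, -0.3036], np.float64(0.029)) ([0.4488, -0.3036, 0.0793], np.float64(0.024))
side ([0.4481, -0.304], np.float64(0.027)) ([0.451, -0.3008, 0.076], np.float64(0.019))
top ([0.4524, -0.3028], np.float64(0.937)) ([0.4535, -0.304, 0.0806], np.float64(0.937))
([0.4486, -0.3035, 0.0804], np.float64(0.332))
```

View pics/s5.png

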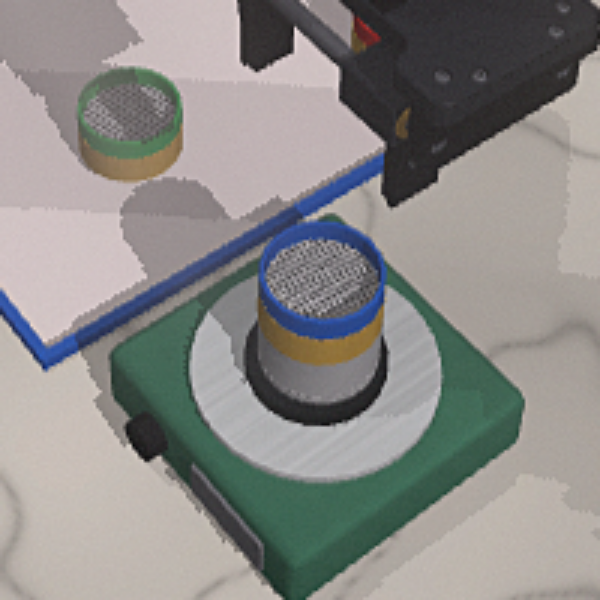

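Blue sits level and home (rim centre at crop (322,270)). Next: yellow, with a 15° yaw to keep the gripper body clear of the bottle.

To row units: 0.297 m is 0.495, -0.118 m is -0.1967.

Call:
play_rows([
  [[-0.0233, 0.06, 0, 0, 0, 0], [-0.0483, 0.1217, 0, 0, 0, 0], [-0.0733, 0.1833, 0, 0, 0, 0], [-0.0983, 0.245, 0.0167, 0, 0, 0], [-0.1233, 0.3083, 0.0333, 0, 0, 0], [-0.1467, 0.37, 0.05, 0, 0, 0], [-0.1717, 0.4333, 0.0667, 0, 0, 0], [-0.1967, 0.495, 0.0833, 0, 0, 0]],
])

```text
time_s: 15.58
position: [0.5659, -0.0066, 0.1797]
tcp_rot: [[-1.0, 0.0, -0.003], [0.0, 1.0, 0.0], [0.003, 0.0, -1.0]]
force: [0.3, 0.1, 1.2]
opening: 0.919
grasp_force: 0.0
```

To row units: 0.155 m is 0.2583, 0.153 m is 0.255, -15 degrees is -0.1667.

Call:
play_rows([
  [[-0.025, 0.0583, 0.0167, 0, 0, -0.0444], [-0.0483, 0.1167, 0.0333, 0, 0, -0.0889], [-0.07, 0.175, 0.0667, 0, 0, -0.1333], [-0.0883, 0.225, 0.1, 0, 0, -0.1667], [-0.1, 0.255, 0.125, 0, 0, -0.1667], [-0.1033, 0.2583, 0.1333, 0, 0, -0.1667], [-0.1033, 0.2583, 0.1333, 0, 0, -0.1667], [-0.1033, 0.2583, 0.1333, 0, 0, -0.1667]],
])

```text
time_s: 16.25
position: [0.6275, 0.1457, 0.1004]
tcp_rot: [[-0.966, -0.259, -0.003], [-0.259, 0.966, -0.001], [0.003, 0.0, -1.0]]
force: [1.3, -0.8, 0.4]
opening: 0.921
grasp_force: 0.0
```

Run:
```python
from h import *
d=snap('wrist')
s=bot.read_state();print(s['time_s'],s['position'].round(4),s['tcp_rot'].round(3).tolist())
p=(.6285,.1468,.003)
m=best('wrist','sieve_yellow',p,d)
print(fit([(d,m,True)],'sieve',p,.003))
```

```text
16.3 [0.628  0.1452 0.1014] [[-0.966, -0.258, -0.001], [-0.258, 0.966, -0.001], [0.001, -0.0, -1.0]]
([0.6283, 0.1469], np.float64(0.03))
```

To row units: 0.068 m is 0.1133, 0.001 m is 0.0017.

Call:
play_rows([
  [[0, 0.0017, 0.0333, 0, 0, 0], [0, 0.0017, 0.0667, 0, 0, 0], [0, 0.0017, 0.0967, 0, 0, 0], [0, 0.0017, 0.1133, 0, 0, 0], [0, 0.0017, 0.1133, 0, 0, 0], [0, 0.0017, 0.1133, 0, 0, 0], [0, 0.0017, 0.1133, 0, 0, 0]],
])

```text
time_s: 16.93
position: [0.6291, 0.1468, 0.0349]
tcp_rot: [[-0.966, -0.258, 0.002], [-0.258, 0.966, 0.0], [-0.002, -0.001, -1.0]]
force: [0.7, 1.2, -0.5]
opening: 0.921
grasp_force: 0.0
```

Call:
play_rows([
  [[0, 0, 0, 0, 0, 0], [0, 0, 0, 0, 0, 0], [0, 0, 0, 0, 0, 0], [0, 0, 0, 0, 0, 0], [0, 0, 0, 0, 0, 0], [0, 0, 0, 0, 0, 0], [0, 0, 0, 0, 0, 0], [0, 0, 0, 0, 0, 0]],
], fingers=0.03)

```text
time_s: 17.6
position: [0.6285, 0.1472, 0.034]
tcp_rot: [[-0.966, -0.259, 0.001], [-0.259, 0.966, -0.0], [-0.001, -0.001, -1.0]]
force: [0.6, -1.6, 4.1]
opening: 0.639
grasp_force: 30.0
```

To row units: -0.157 m is -0.2617, -0.15 m is -0.25, 15 degrees is 0.1667.

Call:
play_rows([
  [[0, 0, -0.05, 0, 0, 0], [0, 0, -0.1083, 0, 0, 0], [0, 0, -0.1667, 0, 0, 0.0444], [0, 0, -0.2167, 0, 0, 0.1], [0, 0, -0.25, 0, 0, 0.1667], [0, 0, -0.2617, 0, 0, 0.1667], [0, 0, -0.2617, 0, 0, 0.1667], [0, 0, -0.2617, 0, 0, 0.1667]],
])

```text
time_s: 18.27
position: [0.6271, 0.1474, 0.1893]
tcp_rot: [[-1.0, -0.002, -0.002], [-0.002, 1.0, 0.0], [0.002, 0.0, -1.0]]
force: [-0.4, 0.4, -2.3]
opening: 0.633
grasp_force: 30.0
```

Run:
```python
from h import *
s=bot.read_state();print(s['time_s'],s['position'].round(4),s['tcp_rot'].round(3).tolist())
```

```text
18.2667 [0.6271 0.1474 0.1893] [[-1.0, -0.002, -0.002], [-0.002, 1.0, 0.0], [0.002, 0.0, -1.0]]
```

To row units: -0.3 m is -0.5, 0.119 m is 0.1983.

Call:
play_rows([
  [[0.0233, -0.06, 0, 0, 0, 0], [0.0483, -0.1217, 0, 0, 0, 0], [0.0733, -0.185, 0, 0, 0, 0], [0.0983, -0.2483, 0, 0, 0, 0], [0.1233, -0.3117, 0, 0, 0, 0], [0.1483, -0.375, 0, 0, 0, 0], [0.1733, -0.4383, 0, 0, 0, 0], [0.1983, -0.5, 0, 0, 0, 0]],
])

```text
time_s: 18.93
position: [0.5067, -0.1536, 0.1881]
tcp_rot: [[-1.0, -0.002, -0.004], [-0.002, 1.0, 0.003], [0.004, 0.003, -1.0]]
force: [0.1, -0.2, -1.1]
opening: 0.636
grasp_force: 30.0
```

To row units: -0.1525 m is -0.2542, -0.135 m is -0.225.

Call:
play_rows([
  [[0.025, -0.0617, 0, 0, 0, 0], [0.05, -0.12, 0, 0, 0, 0], [0.0717, -0.1783, 0, 0, 0, 0], [0.0883, -0.225, 0, 0, 0, 0], [0.0992, -0.2542, 0, 0, 0, 0], [0.0992, -0.2542, 0, 0, 0, 0], [0.0992, -0.2542, 0, 0, 0, 0], [0.0992, -0.2542, 0, 0, 0, 0]],
])

```text
time_s: 19.6
position: [0.4487, -0.3037, 0.1888]
tcp_rot: [[-1.0, -0.001, -0.003], [-0.001, 1.0, 0.004], [0.003, 0.004, -1.0]]
force: [-0.0, 0.4, -2.7]
opening: 0.633
grasp_force: 30.0
```

Run:
```python
from h import *
D={c:snap(c) for c in ['wrist','side']}
s=bot.read_state();print(s['time_s'],s['position'].round(4),s['tcp_rot'].round(3).tolist())
cv2.imwrite('pics/w6.png',D['wrist']['frame'][150:450,120:520,::-1])
```

```text
19.7 [ 0.4494 -0.3035  0.1896] [[-1.0, -0.002, -0.002], [-0.002, 1.0, 0.002], [0.002, 0.002, -1.0]]
```

View pics/w6.png

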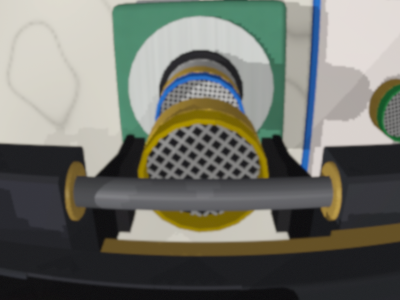

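Yellow hangs centred at crop (203,168), blue rim aligned behind at (200,100). Lowering.

To row units: 0.0475 m is 0.0792, 0.045 m is 0.075.

Call:
play_rows([
  [[0, -0.0025, 0.025, 0, 0, 0], [0, -0.0025, 0.0467, 0, 0, 0], [0, -0.0025, 0.06, 0, 0, 0], [0, -0.0025, 0.0683, 0, 0, 0], [0, -0.0025, 0.075, 0, 0, 0], [0, -0.0025, 0.0792, 0, 0, 0], [0, -0.0025, 0.0792, 0, 0, 0], [0, -0.0025, 0.0792, 0, 0, 0]],
])

```text
time_s: 20.37
position: [0.4499, -0.3069, 0.1434]
tcp_rot: [[-1.0, -0.0, 0.001], [-0.0, 1.0, -0.001], [-0.001, -0.001, -1.0]]
force: [-0.4, -0.1, -1.3]
opening: 0.637
grasp_force: 30.0
```

To row units: 0.001 m is 0.0017.

Call:
play_rows([
  [[0, 0, 0.0017, 0, 0, 0], [0, 0, 0.0017, 0, 0, 0], [0, 0, 0.0017, 0, 0, 0]],
])

```text
time_s: 20.62
position: [0.4499, -0.307, 0.1429]
tcp_rot: [[-1.0, -0.0, 0.001], [-0.0, 1.0, -0.001], [-0.001, -0.001, -1.0]]
force: [-1.1, 1.5, 5.2]
opening: 0.634
grasp_force: 30.0
```

Call:
play_rows([
  [[0, 0, 0, 0, 0, 0], [0, 0, 0, 0, 0, 0], [0, 0, 0, 0, 0, 0], [0, 0, 0, 0, 0, 0], [0, 0, 0, 0, 0, 0]],
], fingers=0.08)

```text
time_s: 21.03
position: [0.4495, -0.3067, 0.1418]
tcp_rot: [[-1.0, -0.0, -0.0], [-0.0, 1.0, 0.0], [0.0, 0.0, -1.0]]
force: [0.4, 0.1, 0.6]
opening: 0.893
grasp_force: 0.0
```

To row units: -0.11 m is -0.1833, -0.1 m is -0.1667.

Call:
play_rows([
  [[0, 0, -0.05, 0, 0, 0], [0, 0, -0.1167, 0, 0, 0], [0, 0, -0.1667, 0, 0, 0], [0, 0, -0.1833, 0, 0, 0], [0, 0, -0.1833, 0, 0, 0]],
])

```text
time_s: 21.45
position: [0.451, -0.3081, 0.2551]
tcp_rot: [[-1.0, -0.0, 0.005], [-0.0, 1.0, -0.005], [-0.005, -0.005, -1.0]]
force: [1.0, -0.6, -1.4]
opening: 0.917
grasp_force: 0.0
```

```bash
cat > chk.py <<'E'
from h import *
import sys
n,z=sys.argv[1],float(sys.argv[2]); k='lid' if n=='lid' else 'sieve'
D={c:snap(c) for c in ['wrist','side']}
s=bot.read_state();print(s['time_s'],s['position'].round(4),s['joint_positions'].round(1))
p=(.4487,-.303,z)
V=[]
for c in D:
    m=best(c,n,p,D[c])
    if m is not None:
        v=(D[c],m,c=='wrist'); V.append(v); print(c,fit([v],k,p,z))
print(fit(V,k,p))
cv2.imwrite('pics/s_%s.png'%n,cv2.resize(D['side']['frame'][230:430,270:450,::-1],None,fx=2.5,fy=2.5))
E
python3 chk.py sieve_yellow .112
```

```text
21.55 [ 0.4491 -0.3062  0.2513] [ -46.1   23.1   93.     0.    63.9 -136.1]
wrist ([0.449, -0.3055], np.float64(0.022))
side ([0.4499, -0.3055], np.float64(0.029))
([0.4494, -0.3055, 0.1118], np.float64(0.029))
```

View pics/s_sieve_yellow.png

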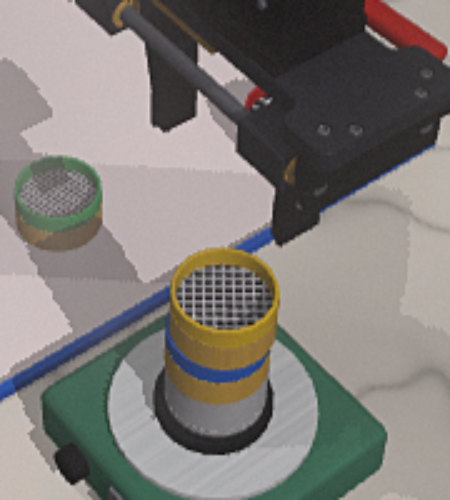

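Yellow is seated level at z 0.112. Next: red.

To row units: -0.19 m is -0.3167, 0.164 m is 0.2733.

Call:
play_rows([
  [[-0.045, 0.0383, 0, 0, 0, 0], [-0.0917, 0.08, 0.0167, 0, 0, 0], [-0.1383, 0.12, 0.05, 0, 0, 0], [-0.185, 0.16, 0.0833, 0, 0, 0], [-0.23, 0.1983, 0.125, 0, 0, 0], [-0.2717, 0.235, 0.1667, 0, 0, 0], [-0.3033, 0.2617, 0.2167, 0, 0, 0], [-0.3167, 0.2733, 0.25, 0, 0, 0]],
])

```text
time_s: 22.32
position: [0.6398, -0.1389, 0.0968]
tcp_rot: [[-1.0, -0.003, -0.005], [-0.003, 1.0, 0.003], [0.005, 0.003, -1.0]]
force: [0.1, 0.2, -0.6]
opening: 0.918
grasp_force: 0.0
```

Call:
play_rows([
  [[0, 0, 0, 0, 0, 0], [0, 0, 0, 0, 0, 0], [0, 0, 0, 0, 0, 0], [0, 0, 0, 0, 0, 0]],
])

```text
time_s: 22.65
position: [0.6396, -0.1441, 0.1034]
tcp_rot: [[-1.0, 0.001, 0.002], [0.001, 1.0, -0.001], [-0.002, -0.001, -1.0]]
force: [0.5, 0.3, 0.0]
opening: 0.917
grasp_force: 0.0
```

Run:
```python
from h import *
d=snap('wrist')
s=bot.read_state();print(s['time_s'],s['position'].round(4))
p=(.639,-.142,.003)
m=best('wrist','sieve_red',p,d)
print(fit([(d,m,True)],'sieve',p,.003))
```

```text
22.7 [ 0.6397 -0.1442  0.1038]
([0.6389, -0.1423], np.float64(0.029))
```

To row units: 0.0685 m is 0.1142, 0.058 m is 0.0967.

Call:
play_rows([
  [[0, 0, 0.0333, 0, 0, 0], [0, 0, 0.0667, 0, 0, 0], [0, 0, 0.0967, 0, 0, 0], [0, 0, 0.1142, 0, 0, 0], [0, 0, 0.1142, 0, 0, 0], [0, 0, 0.1142, 0, 0, 0], [0, 0, 0.1142, 0, 0, 0]],
])

```text
time_s: 23.33
position: [0.6405, -0.1434, 0.035]
tcp_rot: [[-1.0, 0.0, 0.002], [0.0, 1.0, -0.001], [-0.002, -0.001, -1.0]]
force: [-1.0, 0.1, -0.3]
opening: 0.918
grasp_force: 0.0
```

Call:
play_rows([
  [[0, 0, 0, 0, 0, 0], [0, 0, 0, 0, 0, 0], [0, 0, 0, 0, 0, 0], [0, 0, 0, 0, 0, 0], [0, 0, 0, 0, 0, 0], [0, 0, 0, 0, 0, 0], [0, 0, 0, 0, 0, 0], [0, 0, 0, 0, 0, 0]],
], fingers=0.03)

```text
time_s: 24.0
position: [0.6398, -0.1428, 0.034]
tcp_rot: [[-1.0, -0.0, 0.0], [-0.0, 1.0, -0.0], [-0.0, -0.0, -1.0]]
force: [-0.7, -0.3, 2.2]
opening: 0.64
grasp_force: 30.0
```

To row units: -0.187 m is -0.3117, -0.18 m is -0.3.

Call:
play_rows([
  [[0, 0, -0.05, 0, 0, 0], [0, 0, -0.1167, 0, 0, 0], [0, 0, -0.1833, 0, 0, 0], [0, 0, -0.25, 0, 0, 0], [0, 0, -0.3, 0, 0, 0], [0, 0, -0.3117, 0, 0, 0], [0, 0, -0.3117, 0, 0, 0], [0, 0, -0.3117, 0, 0, 0]],
])

```text
time_s: 24.67
position: [0.6387, -0.1423, 0.2193]
tcp_rot: [[-1.0, -0.0, -0.002], [-0.0, 1.0, 0.001], [0.002, 0.001, -1.0]]
force: [-0.1, 0.6, -2.1]
opening: 0.636
grasp_force: 30.0
```

Call:
play_rows([
  [[0.045, -0.0383, 0, 0, 0, 0], [0.0917, -0.08, 0, 0, 0, 0], [0.1383, -0.12, 0, 0, 0, 0], [0.185, -0.16, 0, 0, 0, 0], [0.23, -0.1983, 0, 0, 0, 0], [0.2717, -0.235, 0, 0, 0, 0], [0.3033, -0.2617, 0, 0, 0, 0], [0.316, -0.273, 0, 0, 0, 0]],
])

```text
time_s: 25.33
position: [0.4461, -0.307, 0.2174]
tcp_rot: [[-1.0, 0.003, -0.006], [0.003, 1.0, 0.005], [0.006, 0.005, -1.0]]
force: [0.3, 0.3, -2.1]
opening: 0.634
grasp_force: 30.0
```

Call:
play_rows([
  [[0, 0, 0, 0, 0, 0], [0, 0, 0, 0, 0, 0], [0, 0, 0, 0, 0, 0], [0, 0, 0, 0, 0, 0], [0, 0, 0, 0, 0, 0], [0, 0, 0, 0, 0, 0]],
])

```text
time_s: 25.83
position: [0.4507, -0.3057, 0.2205]
tcp_rot: [[-1.0, -0.002, 0.0], [-0.002, 1.0, 0.0], [-0.0, 0.0, -1.0]]
force: [0.6, 0.1, -0.1]
opening: 0.635
grasp_force: 30.0
```

Run:
```python
from h import *
D={c:snap(c) for c in ['wrist','side']}
s=bot.read_state();print(s['time_s'],s['position'].round(4),s['tcp_rot'].round(3).tolist())
cv2.imwrite('pics/w7.png',D['wrist']['frame'][150:450,120:520,::-1])
```

```text
25.9333 [ 0.4505 -0.306   0.2206] [[-1.0, -0.001, 0.0], [-0.001, 1.0, -0.0], [-0.0, -0.0, -1.0]]
```

View pics/w7.png

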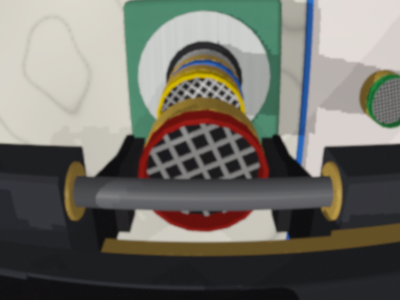

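Red hangs at crop (203,170), aligned with the yellow rim at (201,95). Lowering 48 mm.

To row units: 0.048 m is 0.08, 0.045 m is 0.075.

Call:
play_rows([
  [[0, 0, 0.025, 0, 0, 0], [0, 0, 0.0467, 0, 0, 0], [0, 0, 0.06, 0, 0, 0], [0, 0, 0.0683, 0, 0, 0], [0, 0, 0.075, 0, 0, 0], [0, 0, 0.08, 0, 0, 0], [0, 0, 0.08, 0, 0, 0], [0, 0, 0.08, 0, 0, 0]],
])

```text
time_s: 26.6
position: [0.4503, -0.3068, 0.173]
tcp_rot: [[-1.0, -0.0, 0.001], [-0.0, 1.0, -0.001], [-0.001, -0.001, -1.0]]
force: [-0.9, -0.1, -0.7]
opening: 0.635
grasp_force: 30.0
```

To row units: 0.001 m is 0.0017.

Call:
play_rows([
  [[0, 0, 0.0017, 0, 0, 0], [0, 0, 0.0017, 0, 0, 0], [0, 0, 0.0017, 0, 0, 0]],
])

```text
time_s: 26.85
position: [0.4504, -0.3069, 0.1728]
tcp_rot: [[-1.0, -0.0, 0.001], [-0.0, 1.0, -0.001], [-0.001, -0.001, -1.0]]
force: [-0.4, 1.2, 5.7]
opening: 0.637
grasp_force: 30.0
```

Call:
play_rows([
  [[0, 0, 0, 0, 0, 0], [0, 0, 0, 0, 0, 0], [0, 0, 0, 0, 0, 0], [0, 0, 0, 0, 0, 0], [0, 0, 0, 0, 0, 0]],
], fingers=0.08)

```text
time_s: 27.27
position: [0.4499, -0.3065, 0.1714]
tcp_rot: [[-1.0, -0.0, -0.0], [-0.0, 1.0, 0.0], [0.0, 0.0, -1.0]]
force: [-0.2, 0.0, 0.5]
opening: 0.887
grasp_force: 0.0
```

To row units: -0.09 m is -0.15, -0.08 m is -0.1333.

Call:
play_rows([
  [[0, 0, -0.05, 0, 0, 0], [0, 0, -0.1, 0, 0, 0], [0, 0, -0.1333, 0, 0, 0], [0, 0, -0.15, 0, 0, 0], [0, 0, -0.15, 0, 0, 0]],
])

```text
time_s: 27.68
position: [0.451, -0.3075, 0.2638]
tcp_rot: [[-1.0, -0.0, 0.004], [-0.0, 1.0, -0.004], [-0.004, -0.004, -1.0]]
force: [-0.1, -0.2, 0.9]
opening: 0.922
grasp_force: 0.0
```

```bash
python3 chk.py sieve_red .142
```

```text
27.7833 [ 0.4496 -0.3061  0.2609] [ -46.    22.5   92.3    0.    65.2 -136. ]
wrist ([0.4496, -0.3054], np.float64(0.036))
side ([0.4502, -0.3047], np.float64(0.045))
([0.4499, -0.3052, 0.1412], np.float64(0.04))
```

View pics/s_sieve_red.png

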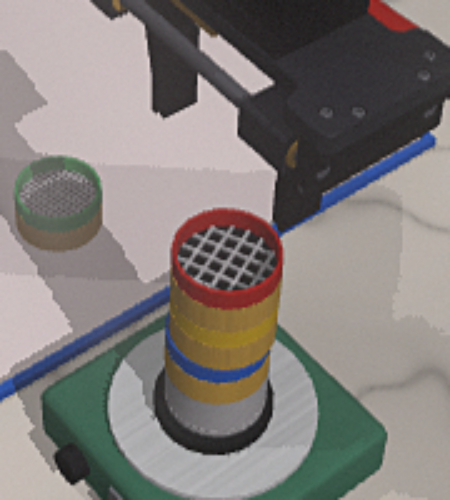

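Red is seated level at z 0.142. Now the lid.

To row units: 0.315 m is 0.525, 0.275 m is 0.4583.

Call:
play_rows([
  [[-0.0017, 0.0583, 0, 0, 0, 0], [-0.0033, 0.125, 0, 0, 0, 0], [-0.0067, 0.1917, 0.0167, 0, 0, 0], [-0.01, 0.2583, 0.0333, 0, 0, 0], [-0.0133, 0.325, 0.05, 0, 0, 0], [-0.0167, 0.3917, 0.075, 0, 0, 0], [-0.0183, 0.4583, 0.1, 0, 0, 0], [-0.02, 0.525, 0.125, 0, 0, 0]],
])

```text
time_s: 28.55
position: [0.4608, 0.0074, 0.186]
tcp_rot: [[-1.0, 0.0, -0.002], [0.0, 1.0, 0.001], [0.002, 0.001, -1.0]]
force: [1.6, -0.1, 0.1]
opening: 0.916
grasp_force: 0.0
```

To row units: 0.114 m is 0.19, -0.002 m is -0.0033.

Call:
play_rows([
  [[0, 0.0583, 0.0333, 0, 0, 0], [-0.0017, 0.1133, 0.0667, 0, 0, 0], [-0.0033, 0.1583, 0.1, 0, 0, 0], [-0.0033, 0.1833, 0.1167, 0, 0, 0], [-0.0033, 0.19, 0.1267, 0, 0, 0], [-0.0033, 0.19, 0.1267, 0, 0, 0], [-0.0033, 0.19, 0.1267, 0, 0, 0], [-0.0033, 0.19, 0.1267, 0, 0, 0]],
])

```text
time_s: 29.22
position: [0.4643, 0.1184, 0.1119]
tcp_rot: [[-1.0, 0.001, 0.0], [0.001, 1.0, -0.0], [-0.0, -0.0, -1.0]]
force: [0.3, 0.3, -0.5]
opening: 0.918
grasp_force: 0.0
```

Run:
```python
from h import *
d=snap('wrist');e=snap('side')
s=bot.read_state();print(s['time_s'],s['position'].round(4))
p=(.464,.123,.003)
m=best('wrist','lid',p,d); print(fit([(d,m,True)],'lid',p,.003))
```

```text
29.3167 [0.4646 0.1184 0.1124]
([0.4633, 0.1227], np.float64(0.035))
```

To row units: 0.074 m is 0.1233, 0.04 m is 0.0667.

Call:
play_rows([
  [[0.0008, 0.0072, 0.0333, 0, 0, 0], [0.0008, 0.0072, 0.0667, 0, 0, 0], [0.0008, 0.0072, 0.0917, 0, 0, 0], [0.0008, 0.0072, 0.1133, 0, 0, 0], [0.0008, 0.0072, 0.1233, 0, 0, 0], [0.0008, 0.0072, 0.1233, 0, 0, 0], [0.0008, 0.0072, 0.1233, 0, 0, 0], [0.0008, 0.0072, 0.1233, 0, 0, 0]],
])

```text
time_s: 30.03
position: [0.464, 0.1236, 0.0385]
tcp_rot: [[-1.0, 0.0, 0.002], [0.0, 1.0, 0.0], [-0.002, 0.0, -1.0]]
force: [-0.2, -0.0, -0.3]
opening: 0.922
grasp_force: 0.0
```

Call:
play_rows([
  [[0, 0, 0, 0, 0, 0], [0, 0, 0, 0, 0, 0], [0, 0, 0, 0, 0, 0], [0, 0, 0, 0, 0, 0], [0, 0, 0, 0, 0, 0], [0, 0, 0, 0, 0, 0], [0, 0, 0, 0, 0, 0], [0, 0, 0, 0, 0, 0]],
], fingers=0.0)

```text
time_s: 30.7
position: [0.4634, 0.1238, 0.0377]
tcp_rot: [[-1.0, -0.0, -0.0], [-0.0, 1.0, -0.0], [0.0, -0.0, -1.0]]
force: [0.6, -0.4, -0.2]
opening: 0.393
grasp_force: 0.0
```

Call:
play_rows([
  [[0, 0, 0, 0, 0, 0], [0, 0, 0, 0, 0, 0], [0, 0, 0, 0, 0, 0]],
])

```text
time_s: 30.95
position: [0.4633, 0.1237, 0.0376]
tcp_rot: [[-1.0, -0.0, -0.0], [-0.0, 1.0, -0.0], [0.0, -0.0, -1.0]]
force: [0.6, -0.7, 0.4]
opening: 0.215
grasp_force: 30.0
```

To row units: -0.213 m is -0.355, -0.205 m is -0.3417.

Call:
play_rows([
  [[0, 0, -0.0333, 0, 0, 0], [0, 0, -0.0917, 0, 0, 0], [0, 0, -0.1583, 0, 0, 0], [0, 0, -0.225, 0, 0, 0], [0, 0, -0.2917, 0, 0, 0], [0, 0, -0.3417, 0, 0, 0], [0, 0, -0.355, 0, 0, 0], [0, 0, -0.355, 0, 0, 0]],
])

```text
time_s: 31.62
position: [0.4647, 0.1239, 0.253]
tcp_rot: [[-1.0, -0.0, 0.006], [-0.0, 1.0, 0.0], [-0.006, 0.0, -1.0]]
force: [-0.4, 0.2, -1.1]
opening: 0.217
grasp_force: 30.0
```

To row units: -0.275 m is -0.4583, 0.006 m is 0.01.

Call:
play_rows([
  [[0, -0.05, 0, 0, 0, 0], [0.0017, -0.1083, 0, 0, 0, 0], [0.0033, -0.1667, 0, 0, 0, 0], [0.0067, -0.225, 0, 0, 0, 0], [0.01, -0.2833, 0, 0, 0, 0], [0.0133, -0.3417, 0, 0, 0, 0], [0.0167, -0.4, 0, 0, 0, 0], [0.02, -0.4583, 0, 0, 0, 0]],
])

```text
time_s: 32.28
position: [0.4495, -0.152, 0.248]
tcp_rot: [[-1.0, 0.0, -0.005], [0.0, 1.0, 0.003], [0.005, 0.003, -1.0]]
force: [0.3, -0.2, -1.6]
opening: 0.222
grasp_force: 30.0
```

To row units: -0.154 m is -0.2567, -0.142 m is -0.2367.

Call:
play_rows([
  [[0, -0.0583, 0, 0, 0, 0], [0.0017, -0.1167, 0, 0, 0, 0], [0.0025, -0.1667, 0, 0, 0, 0], [0.0025, -0.2083, 0, 0, 0, 0], [0.0025, -0.2367, 0, 0, 0, 0], [0.0025, -0.2567, 0, 0, 0, 0], [0.0025, -0.2567, 0, 0, 0, 0], [0.0025, -0.2567, 0, 0, 0, 0]],
])

```text
time_s: 32.95
position: [0.4494, -0.3042, 0.2495]
tcp_rot: [[-1.0, 0.0, -0.002], [0.0, 1.0, 0.003], [0.002, 0.003, -1.0]]
force: [-0.6, -0.5, -0.5]
opening: 0.218
grasp_force: 30.0
```

Run:
```python
from h import *
D={c:snap(c) for c in ['wrist','side']}
s=bot.read_state();print(s['time_s'],s['position'].round(4),s['tcp_rot'].round(3).tolist(),s['opening'])
for c in D:
    m=best(c,'lid',(.4493,-.305,.217),D[c])
    if m is not None: print(c,fit([(D[c],m,c=='wrist')],'lid',(.4493,-.305,.216),.216))
w=cv2.resize(D['wrist']['frame'][150:450,170:470,::-1],None,fx=1.3,fy=1.3)
sd=cv2.resize(D['side']['frame'][200:400,270:450,::-1],(351,390))
cv2.imwrite('pics/w8.png',np.hstack([w,sd]))
```

```text
33.05 [ 0.4496 -0.3033  0.2501] [[-1.0, -0.001, -0.001], [-0.001, 1.0, 0.002], [0.001, 0.002, -1.0]] 0.22038603656546385
side ([0.4486, -0.3026], np.float64(0.354))
```

View pics/w8.png

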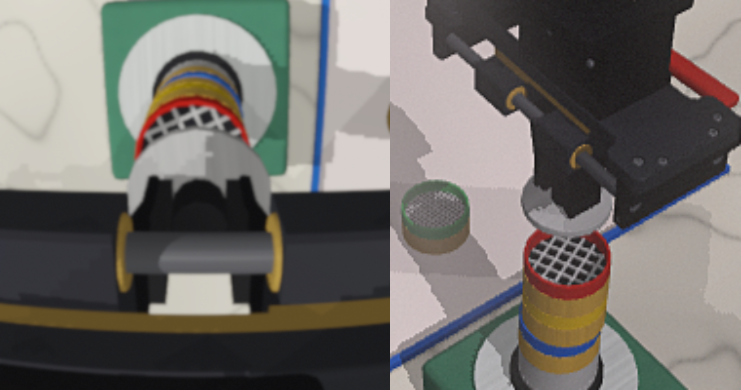

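The lid is held level above the red rim (left panel (198,185) over (190,125)). Lowering.

To row units: 0.0435 m is 0.0725, 0.041 m is 0.0683.

Call:
play_rows([
  [[0, -0.0025, 0.02, 0, 0, 0], [0, -0.0025, 0.0383, 0, 0, 0], [0, -0.0025, 0.0517, 0, 0, 0], [0, -0.0025, 0.0617, 0, 0, 0], [0, -0.0025, 0.0683, 0, 0, 0], [0, -0.0025, 0.0725, 0, 0, 0], [0, -0.0025, 0.0725, 0, 0, 0], [0, -0.0025, 0.0725, 0, 0, 0]],
])

```text
time_s: 33.82
position: [0.4501, -0.3069, 0.2074]
tcp_rot: [[-1.0, -0.0, 0.0], [-0.0, 1.0, -0.0], [-0.0, -0.0, -1.0]]
force: [-0.4, 1.0, -1.3]
opening: 0.218
grasp_force: 30.0
```

To row units: 0.001 m is 0.0017.

Call:
play_rows([
  [[0, 0, 0.0017, 0, 0, 0], [0, 0, 0.0017, 0, 0, 0], [0, 0, 0.0017, 0, 0, 0]],
])

```text
time_s: 34.07
position: [0.4502, -0.307, 0.2066]
tcp_rot: [[-1.0, -0.0, 0.001], [-0.0, 1.0, -0.001], [-0.001, -0.001, -1.0]]
force: [0.5, -0.2, 0.5]
opening: 0.217
grasp_force: 30.0
```

To row units: 0.0005 m is 0.0008.

Call:
play_rows([
  [[0, 0, 0.0008, 0, 0, 0], [0, 0, 0, 0, 0, 0], [0, 0, 0, 0, 0, 0], [0, 0, 0, 0, 0, 0], [0, 0, 0, 0, 0, 0], [0, 0, 0, 0, 0, 0]],
], fingers=0.06)

```text
time_s: 34.57
position: [0.4499, -0.3067, 0.2062]
tcp_rot: [[-1.0, -0.0, -0.0], [-0.0, 1.0, 0.0], [0.0, 0.0, -1.0]]
force: [-1.3, -0.5, 0.4]
opening: 0.587
grasp_force: 0.0
```

To row units: -0.12 m is -0.2, -0.11 m is -0.1833.

Call:
play_rows([
  [[0, 0, -0.0333, 0, 0, 0], [0, 0, -0.0833, 0, 0, 0], [0, 0, -0.1417, 0, 0, 0], [0, 0, -0.1833, 0, 0, 0], [0, 0, -0.2, 0, 0, 0], [0, 0, -0.2, 0, 0, 0], [0, 0, -0.2, 0, 0, 0]],
])

```text
time_s: 35.15
position: [0.4496, -0.3064, 0.3256]
tcp_rot: [[-1.0, -0.0, -0.0], [-0.0, 1.0, 0.0], [0.0, 0.0, -1.0]]
force: [0.5, 1.3, 0.3]
opening: 0.687
grasp_force: 0.0
```

```bash
python3 chk.py lid .172
```

```text
35.25 [ 0.449  -0.3058  0.3241] [ -46.    18.7   87.5    0.    74.1 -136. ]
wrist ([0.4504, -0.3053], np.float64(0.056))
side ([0.451, -0.3052], np.float64(0.077))
([0.4511, -0.3052, 0.1701], np.float64(0.061))
```

View pics/s_lid.png

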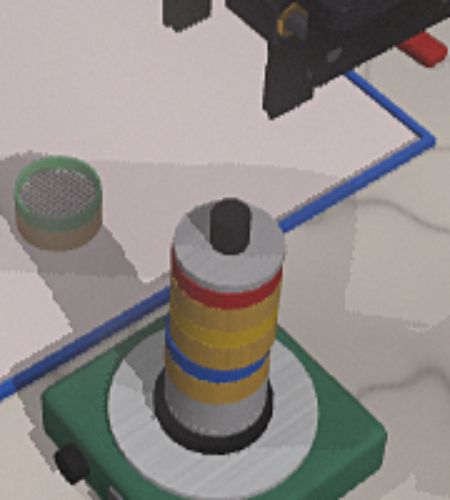

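The lid is seated level (crop (229,245)) and the gripper is clear. Handing in.

```bash
python3 -c "
from rig import bot
print(bot.hand_in())"
```

```text
the job is handed in; nothing more can be done
None
```

I built the full stack on the shaker (pan, blue, yellow, red, lid) and handed it in after about 35 s of robot time; camera checks showed each piece level and seated, but `hand_in` returned no verdict.

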